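# Seat the lockout padlock, dial it to its release notch and hold the shackle open

## Robot

A 7-joint arm with a two-finger parallel gripper is mounted at the origin on a cart in front of the work surface, level with it; the furniture and walls round the work are solid. World frame = base frame: x ahead of the robot, y to its left, z up, the work surface at z = 0. Lengths are in m, angles in rad, forces in N, time in s.
With the tool pointing down it reaches from about 0.4 to 0.875 m from the base axis. Payload 6.5 kg.
Tool frame: the origin (TCP) lies at the very end of the fingers, on their centre line; the grasp point (between the pads) lies 19 mm behind it; z points along the fingers, y is the line along which they close (so a half turn about z gives the same grasp; the last joint's range is limited). The gripper opens to 88 mm and grips with 3 to 60 N. Pads are 18 mm wide; open, the fingers measure 123 mm over their backs; the gripper's body (75 mm by 187 mm) begins 45 mm behind the grasp point.
Start: joints at [-1.364, 0.536, -0.004, 1.538, 0.003, 1.067, -0.071], TCP at [0.175, 0.626, 0.239] pointing down, gripper open.
Joint ranges: [-2.7, 2.7], [-0.37, 2.16], [-1.27, 1.26], [0.24, 2.4], [-1.31, 4.45], [0.19, 1.91], [-2.76, 2.76]. Speed limits (rad/s): [2.39, 2.39, 3.14, 3.14, 3.14, 3.14, 3.14].

## Interface

Orientations are given as a rotation vector (axis times angle).
In Python, from plant import ctrl gives the robot as it stands.
- The arm moves only by the shell command python3 -m jog 'ROWS' [FORCE]. ROWS is text: rows parted by semicolons, each of 7 numbers parted by spaces: the opening, from -1 (shut) to 1 (fully open), so that 0 is half open, then the shift along the tool's x, y, z in cm, then the turn, a rotation vector about the tool's x, y, z in degrees. In form: claw tx ty tz ax ay az; .... A call has 1 to 12 rows; each row is the pose to reach, as a shift and turn from the pose commanded when the call began, along the tool's axes at that moment; what a row does not reach only later rows make up. A row lasts 1/8 s, in which the tool goes at most 62.5 mm and 10.7 degrees, less where a joint would pass 70% of its speed; a pose out of reach is approached as far as the arm can. A call with a gripper value outside its range is refused whole. The fingers move at their own pace and stop on an object; FORCE is the grip in N (left out, the last holds). Time passes only in rows, so rows that repeat a pose let the fingers close. It gives the time, the measured TCP pose, the force, the opening and the grip force at its end, in the units of the state.
- ctrl.state(): the state, without advancing time (a new reading comes with each control period).
- ctrl.get_image(name): name is "scene" or "top"; returns a dict with "color" (480x640x3 uint8, blue, green, red), "fx", "fy", "cx", "cy" (pixels), "D" ([k1, k2, p1, p2, k3] as OpenCV has them; the pictures are not rectified), "world_from_camera" (4x4, takes a point from camera to world coordinates). Camera axes: x right, y down, z forward; pixel columns grow to the right and rows downward; lengths in m; the calibration is good to about 2 mm. A picture is of the moment at which its call begins. There is no depth.
- ctrl.finish_job(): hands the job in; it is judged then, once.
The state is a dict: "t": time; "q": joint angles; "joint_vel": joint speeds; "tau": joint torques, N m; "position": TCP position; "eef_rot": TCP orientation; "contact_force": force on the tool from outside, world axes, zero at the start; "torque": the same for the moment, N m; "gripper_width": finger opening in m; "gripper_force": force on a finger pad.
Only numpy, scipy, OpenCV 4.12 (cv2) and the standard library are available. Lean on these libraries where they do the work, as an engineer would, in place of code of your own. Each camera call takes 0.05 s, during which the arm holds its last target. There are 200 camera calls.

## Task

The red lockout padlock is due a check before it goes back on the laser interlock hasp: first seat it fully down between the lips of the raised narrow saddle, dial up, with its shackle pointing to the robot's right, and let go of it. Then turn the dial, feeling the clicks, to the notch where its white pointer meets the yellow mark, and after that pull the shackle all the way out of the seated lock. The shackle is sprung, so finish while still gripping it and holding it open, and leave the mouse, the screw tin and the tape roll where they are.

Things in the scene. Friction and masses are not known exactly. Their poses are not given: they have to be found in the camera images.
- padlock: loose red combination padlock lying on its back, dial up, about 0.5 kg (varies); body 60 (x) x 56 (y) x 30 (z) mm, flat sides, 48 mm tall with the dial. Origin at the centre of its underside; z up; the steel shackle loop leaves the -x face. The dial stands over the origin. Behind the work two monitors lean back, lower screen edges at x = 0.58, z = 0.08: keep hand and wrist nearer than that
- dial (a joint): round black fluted dial, 34 mm across, 18 mm tall, vertical axis. Rad, counter-clockwise from above positive, -0.6 to 2.8; 0 = white pointer at the yellow mark (padlock -x): released. Starts at 0.8 to 2.4: turn it clockwise. Light click notches every 0.349 rad (0 is one); away from a notch's bottom it stays where it is left. About 0.06 N m turns it
- dial_top (a point): centre of the dial's top face, 48 mm above the padlock's underside, on the dial's axis, over the padlock's origin
- shackle (a joint): shackle slide in m: 0 = shut, 0.014 = fully drawn out along the padlock's -x. Blocked within 1 mm unless the dial is within about 0.16 rad of 0. A spring pulls it back shut: about 3 N at 0, 5 N at 0.014
- shackle_bar: steel U shackle of 8 mm round bar, level, axis 17 mm above the padlock's underside: two legs at y = +-21 mm and a crossbar parallel to padlock y. Clear inside: 34 mm between the legs, 34 mm from crossbar to padlock face (27 mm to the saddle's lip). Its origin is inside the lock
- shackle_grip (a point): middle of the shackle's crossbar axis, where to grip it: 68 mm from the padlock's origin along its -x when shut
- saddle: fixed saddle, foot 96 x 56 mm, narrow top 32 mm wide (y), flared black end lips and corner cheeks. Origin at the centre of its foot; padlock's underside rests at z = 40 mm, lips end at z = 53 mm. Pocket 64 (x) x 60 (y) mm centred on the origin; cheeks only beyond x = +-23 mm, fingers fit between. Seated rightly, padlock axes match saddle axes, -x to the robot's right
- mouse_a: black cordless mouse, 112 x 60 x 36 mm, loose bystander; origin at the centre of its underside
- screw_tin: round tin, 66 mm diameter, 27 mm tall, loose bystander; origin at the centre of its underside
- tape_roll: roll of black tape, 58 mm diameter, 19 mm tall, loose bystander; origin at the centre of its underside
Not all that is in view belongs to the job. Leave any orange look-alike of the saddle alone.

How it is judged:
On the way, in this order (a step that is already met when the one before it is completed fails the run):
1. padlock seated in the saddle, shackle to the robot's right, and let go (horizontal distance between padlock and saddle below 0.005 m and z of padlock in the frame of saddle between 0.037 and 0.0425 m and x of shackle_grip in the frame of saddle below -0.05 m and angle between padlock's own z axis and vertical below 0.08 rad and contact force between the fingers and padlock below 0.1 N), for 0.2 s.
2. dial at its release notch with the shackle still shut (value of joint dial between -0.15 and 0.15 rad and value of joint shackle below 0.003 m), for 0.2 s.
3. shackle pulled out (value of joint shackle above 0.011 m), for 0.2 s.
At the end, for the whole second after the job is handed in: Padlock still and seated in the saddle (origin within 6 mm of its axis, underside 37 to 44 mm up, tilt below 0.1 rad), shackle to the robot's right, dial within 0.2 rad of its release notch, fingers holding the shackle (over 1 N) drawn out more than 11 of its 14 mm (value of joint shackle above 0.011 m and contact force between the fingers and shackle_bar above 1 N and value of joint dial between -0.2 and 0.2 rad and horizontal distance between padlock and saddle below 0.006 m and z of padlock in the frame of saddle between 0.037 and 0.044 m and x of shackle_grip in the frame of saddle below -0.05 m and angle between padlock's own z axis and vertical below 0.1 rad and linear speed of padlock below 0.02 m/s); the arm keeps its last pose, push and grip.
It fails at once if a bystander moved more than 30 mm (distance of any of mouse_a, screw_tin, tape_roll from where it was at the start of the episode above 0.03 m).
It also fails if it takes over 72 s, if anything falls off the work surface, if the arm or the gripper's body presses on something with over 40 N, if the wrist force passes 120 N, or if a joint passes its speed limit or range.

## Working session

There is one attempt and no reset: what is moved stays moved. The work goes in short steps, Python scripts to look and compute and a shell command to move; the robot and the scene stay as the last step left them, time stands still between calls to the robot, and variables do not carry over. Pictures are saved under pics/ and viewed, at most 11 in all, crops included, and the job is handed in when it is done.

```bash
ls; mkdir -p pics
cat > h.py <<'E'
import numpy as np, cv2
from plant import ctrl
from scipy.spatial.transform import Rotation as R
def img(n): return ctrl.get_image(n)
def ray(c,uv):
    K=np.array([[c['fx'],0,c['cx']],[0,c['fy'],c['cy']],[0,0,1.]])
    p=cv2.undistortPoints(np.array(uv,float).reshape(-1,1,2),K,np.array(c['D'],float)).reshape(-1,2)
    T=np.array(c['world_from_camera']); d=np.c_[p,np.ones(len(p))]@T[:3,:3].T
    return T[:3,3],d
def onz(c,uv,z):
    o,d=ray(c,uv); return o+d*((z-o[2])/d[:,2])[:,None]
def proj(c,P):
    K=np.array([[c['fx'],0,c['cx']],[0,c['fy'],c['cy']],[0,0,1.]])
    T=np.linalg.inv(np.array(c['world_from_camera']))
    return cv2.projectPoints(np.array(P,float).reshape(-1,1,3),cv2.Rodrigues(T[:3,:3])[0],T[:3,3],K,np.array(c['D'],float))[0].reshape(-1,2)
def tri(c1,u1,c2,u2):
    o1,d1=ray(c1,u1);o2,d2=ray(c2,u2);d1=d1[0];d2=d2[0]
    s=np.linalg.lstsq(np.c_[d1,-d2],o2-o1,rcond=None)[0]
    a=o1+s[0]*d1;b=o2+s[1]*d2
    return (a+b)/2,np.linalg.norm(a-b)
E
python3 - <<'E'
from h import *
for n in('scene','top'):
    c=img(n);cv2.imwrite(f'pics/{n}0.png',c['color'])
    print(n,np.round(c['world_from_camera'],3).tolist(),c['fx'])
s=ctrl.state();print(s)
E
```

```text
pics
scene [[0.904, -0.259, 0.339, 0.063], [-0.427, -0.548, 0.719, -0.843], [-0.001, -0.795, -0.606, 0.775], [0.0, 0.0, 0.0, 1.0]] 455.10150839360404
top [[-0.022, -0.991, 0.133, 0.28], [-1.0, 0.021, -0.011, 0.011], [0.008, -0.133, -0.991, 1.632], [0.0, 0.0, 0.0, 1.0]] 565.3443155911216
{'t': 0.1, 'q': array([-1.36425335,  0.53709601, -0.00444022,  1.53877062,  0.00260405,
        1.06730176, -0.07123146]), 'joint_vel': array([-0.00011917, -0.00147509,  0.00157773, -0.00316929, -0.00152196,
       -0.00032759,  0.00216425]), 'tau': array([ 2.36648673e-03, -5.72085178e+01,  9.93640870e-01, -2.52229643e+01,
       -5.61901170e-02,  1.34786102e-02,  4.95772179e-05]), 'position': array([0.17495588, 0.62543239, 0.23792448]), 'eef_rot': array([-4.27016110e-01, -3.11233968e+00,  2.46154999e-03]), 'contact_force': array([-0.27723669,  0.2427692 , -0.41928946]), 'torque': array([-0.0301426 , -0.01865575,  0.02327215]), 'gripper_force': 0.0, 'gripper_width': 0.08803992574892217}
```

View pics/scene0.png

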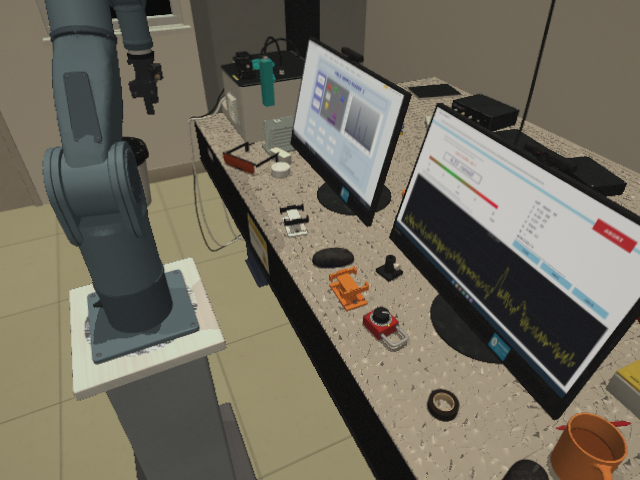

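View pics/top0.png

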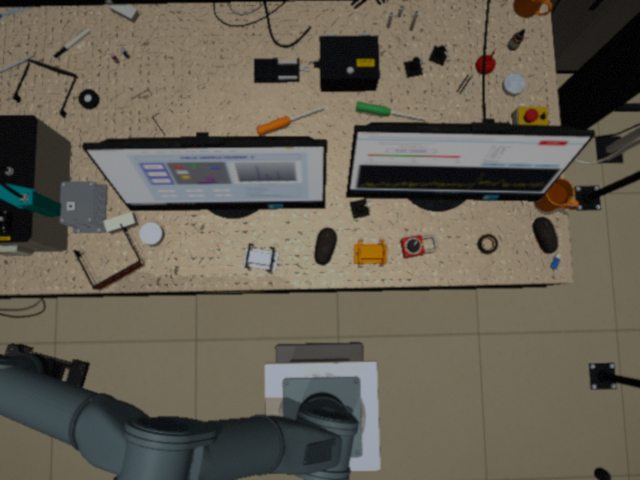

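Top view: the red padlock is at (413,246) with its shackle to the right. The candidates for the saddle are the white one with black lips at (261,258) and the orange look-alike at (370,252). Other red things are the e-stop at (530,116) and a red disc at (485,64). The mouse is at (325,245), the tape at (488,243) and the tin at (151,233). I choose the red padlock and the white saddle, and check both in one close crop.

Run:
```python
from h import *
a=cv2.imread('pics/top0.png');b=cv2.imread('pics/scene0.png')
f=lambda im,x,y,w,h:cv2.resize(im[y:y+h,x:x+w],(400,300),interpolation=cv2.INTER_CUBIC)
o=np.vstack([np.hstack([f(a,235,236,56,42),f(a,390,226,56,42)]),np.hstack([f(b,262,190,72,54),f(b,345,292,80,60)])])
cv2.imwrite('pics/crop.png',o)
```

```text
(no output)
```

View pics/crop.png

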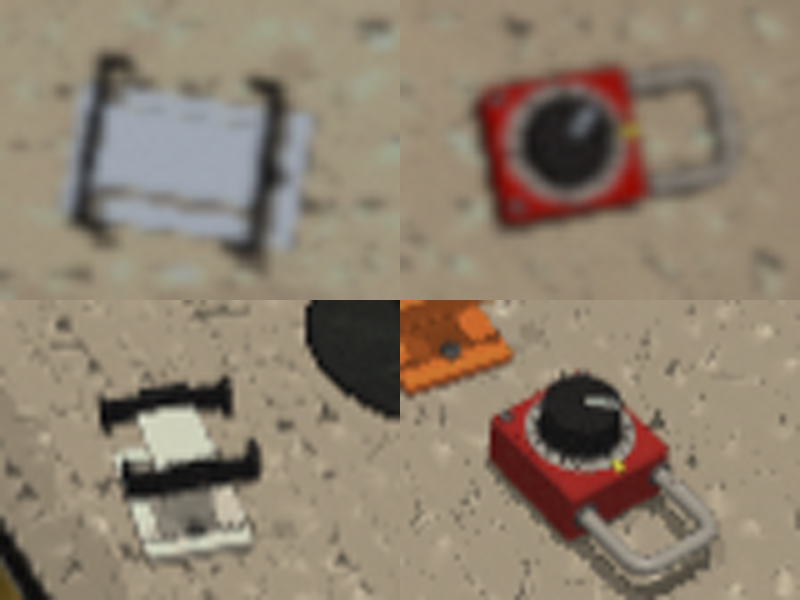

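The crop confirms both choices. The padlock (top right and bottom right panels) lies with its shackle toward the robot's right and the pointer about 45° off the yellow mark. The white saddle with black lips is in the left panels. Next I measure both.

```bash
cat > meas.py <<'E'
from h import *
def up(im,x,y,w,h,k=8): return cv2.resize(im[y:y+h,x:x+w],None,fx=k,fy=k,interpolation=cv2.INTER_CUBIC)
def back(p,x,y,k=8): return (np.array(p,float)+.5)/k-.5+[x,y]
def big(m):
    cs=cv2.findContours(m.astype(np.uint8),0,1)[0]; return max(cs,key=cv2.contourArea)
def redmask(im):
    h=cv2.cvtColor(im,cv2.COLOR_BGR2HSV); return ((h[...,0]<6)|(h[...,0]>172))&(h[...,1]>150)&(h[...,2]>60)
def yaw(p,q): d=q-p; return np.degrees(np.arctan2(d[1],d[0]))
E
python3 - <<'E'
from meas import *
c=img('top');im=c['color']
x,y=390,226;u=up(im,x,y,56,42);h=cv2.convexHull(big(redmask(u)))
P=onz(c,back(h.reshape(-1,2),x,y),0.03)[:,:2]
r=cv2.minAreaRect((P*1000).astype(np.float32));print('padlock',r,cv2.boxPoints(r).round(1).tolist())
x,y=235,236;u=up(im,x,y,56,42);hs=cv2.cvtColor(u,cv2.COLOR_BGR2HSV)
m=(hs[...,0]>95)&(hs[...,0]<135)&(hs[...,1]>15)&(hs[...,2]>110)
b=(hs[...,2]<75)
cv2.imwrite('pics/m.png',np.hstack([u,cv2.merge([m.astype(np.uint8)*255,b.astype(np.uint8)*255,m.astype(np.uint8)*0])]))
h=cv2.convexHull(big(m|b));
for z in(0,.053):
  for nm,mm in(('white',m),('all',m|b)):
    h=cv2.convexHull(big(mm));P=onz(c,back(h.reshape(-1,2),x,y),z)[:,:2];print(z,nm,cv2.minAreaRect((P*1000).astype(np.float32)))
for cc in sorted(cv2.findContours(b.astype(np.uint8),0,1)[0],key=cv2.contourArea)[-3:]:
    P=onz(c,back(cc.reshape(-1,2),x,y),.053)[:,:2];print('lip',cv2.contourArea(cc),cv2.minAreaRect((P*1000).astype(np.float32)))
E
```

```text
padlock ((469.68719482421875, -268.5199279785156), (55.276371002197266, 60.334808349609375), 8.971144676208496) [[437.70001220703125, -243.0], [447.1000061035156, -302.6000061035156], [501.70001220703125, -294.0], [492.29998779296875, -234.39999389648438]]
0 white ((452.6225891113281, 170.25746154785156), (66.03460693359375, 39.139644622802734), 81.28433990478516)
0 all ((452.6225891113281, 170.25746154785156), (66.03460693359375, 39.139644622802734), 81.28433990478516)
0.053 white ((447.0115661621094, 165.09649658203125), (63.88984298706055, 37.86839294433594), 81.28429412841797)
0.053 all ((447.0115661621094, 165.09649658203125), (63.88984298706055, 37.86839294433594), 81.28429412841797)
lip 753.0 ((474.3493957519531, 194.1864776611328), (8.954124450683594, 21.349557876586914), 60.712615966796875)
lip 765.5 ((422.87689208984375, 202.24632263183594), (20.052146911621094, 9.351432800292969), 20.2338924407959)
lip 2842.0 ((437.5078430175781, 132.79550170898438), (15.003124237060547, 69.42864990234375), 81.35611724853516)
```

View pics/m.png

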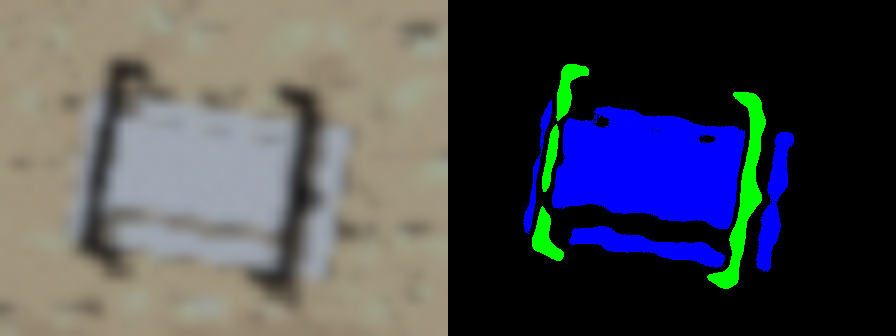

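The mask picture shows the saddle's lips at crop columns about 545–590 and 710–765, and the foot strips outside them in blue. The lip pieces need merging per side, so I compute the saddle centre from the lips and from the foot separately.

Run:
```python
from meas import *
c=img('top');im=c['color']
x,y=235,236;u=up(im,x,y,56,42);hs=cv2.cvtColor(u,cv2.COLOR_BGR2HSV)
w=(hs[...,0]>95)&(hs[...,0]<135)&(hs[...,1]>15)&(hs[...,2]>110)
b=(hs[...,2]<90)
n,l,st,ce=cv2.connectedComponentsWithStats(b.astype(np.uint8))
pts=lambda m,z:onz(c,back(np.argwhere(m)[:,::-1],x,y),z)[:,:2]*1000
keep=[i for i in range(1,n) if st[i,4]>150 and 60<ce[i,0]<330 and 50<ce[i,1]<295];print(st[keep].tolist())
B=np.isin(l,keep)
xs=np.arange(B.shape[1])[None,:]
C=[]
for m in(B&(xs<200),B&(xs>=200)):
    P=pts(m,.050);r=cv2.minAreaRect(P.astype(np.float32));C.append(np.array(r[0]));print('lip',r,P.mean(0))
print('lipmid',(C[0]+C[1])/2,'yaw x',yaw(C[1],C[0]), np.linalg.norm(C[1]-C[0]))
print('all lips',cv2.minAreaRect(pts(B,.05).astype(np.float32)))
n,l,st,ce=cv2.connectedComponentsWithStats(w.astype(np.uint8))
F=np.isin(l,[i for i in range(1,n) if st[i,4]>150 and 60<ce[i,0]<355 and 80<ce[i,1]<285])
F0=F.copy()
print('foot',cv2.minAreaRect(pts(F0,0.006).astype(np.float32)))
T=l==1+np.argmax(st[1:,4]);print('top',cv2.minAreaRect(pts(T,.04).astype(np.float32)))
```

```text
[[81, 62, 65, 204, 3598], [253, 89, 67, 203, 4317]]
lip ((449.0632629394531, 196.19427490234375), (13.914847373962402, 71.88081359863281), 81.36605834960938) [449.38366566 198.06531373]
lip ((437.72021484375, 133.4420623779297), (17.514074325561523, 71.36392211914062), 80.34874725341797) [436.91270227 132.05030232]
lipmid [443.39173889 164.81816864] yaw x 79.7538906492762 63.76915333302351
all lips ((443.1147766113281, 163.66006469726562), (78.98345947265625, 71.74361419677734), 79.49897766113281)
foot ((444.4625549316406, 166.3979034423828), (92.16122436523438, 52.0665168762207), 80.61748504638672)
top ((447.9996032714844, 166.54478454589844), (64.45934295654297, 38.425209045410156), 81.28640747070312)
```

```bash
cat > go.py <<'E'
import sys
from h import *
# usage: go.py x y z yaw_of_tool_y(deg) (mod 180) ; all mm
def go(x,y,z,yw,tag='',mod=180):
    s=ctrl.state();A=R.from_rotvec(s['eef_rot']);p=s['position']
    ty=A.apply([0,1,0]);cur=np.degrees(np.arctan2(ty[1],ty[0]))
    t=np.radians(cur+(yw-cur+mod/2)%mod-mod/2)
    Y=np.array([np.cos(t),np.sin(t),0]);Z=np.array([0,0,-1.]);B=R.from_matrix(np.c_[np.cross(Y,Z),Y,Z])
    print(tag,'shift',(A.inv().apply(np.array([x,y,z])/1000-p)*100).round(2),'rot',np.degrees((A.inv()*B).as_rotvec()).round(1),'| pos',p.round(4),'yaw',round(cur,1),'q7',s['q'][6].round(2))
if __name__=='__main__':
    a=[float(v) for v in sys.argv[1:]]
    for i in range(0,len(a),4): go(*a[i:i+4])
E
python3 go.py 450 200 240 9  470 -268 150 9
```

```text
shift [-37.94 -33.58  -0.14] rot [-0.   0.  65.4] | pos [0.175  0.6256 0.2382] yaw 74.4 q7 -0.07
 shift [-52.47 -78.11   8.9 ] rot [-0.   0.  65.4] | pos [0.175  0.6256 0.2382] yaw 74.4 q7 -0.07
```

```bash
python3 -m jog '1 -19 -17 0 0 0 32; 1 -19 -17 0 0 0 32; 1 -38 -33.5 0 0 0 65; 1 -38 -33.5 0 0 0 65; 1 -38 -33.5 0 0 0 65; 1 -38 -33.5 0 0 0 65; 1 -38 -33.5 0 0 0 65; 1 -38 -33.5 0 0 0 65;1 -45 -55 4 0 0 65; 1 -45 -55 4 0 0 65; 1 -45 -55 4 0 0 65; 1 -45 -55 4 0 0 65' 25; python3 go.py 470 -268 110 9
```

```text
t: 1.7
position: [0.46, -0.0275, 0.1985]
eef_rot: [2.034, 2.394, 0.0]
contact_force: [0.2, 0.8, 0.8]
gripper_width: 0.0879
gripper_force: 0.0
 shift [-23.9   -2.89   8.86] rot [0.  0.  0.3] | pos [ 0.46   -0.0275  0.1985] yaw 9.3 q7 0.32
```

```bash
python3 -m jog '1 -24 -3 5 0 0 0; 1 -24 -3 5 0 0 0; 1 -24 -3 5 0 0 0; 1 -24 -3 5 0 0 0; 1 -24 -3 5 0 0 0; 1 -24 -3 9 0 0 0; 1 -24 -3 9 0 0 0; 1 -24 -3 9 0 0 0' 25; python3 go.py 470 -268 6 9
python3 - <<'E'
from h import *
c=img('scene');b=c['color'];cv2.imwrite('pics/hov.png',cv2.resize(b[200:400,280:480],(800,600) and (600,600),interpolation=cv2.INTER_CUBIC))
E
```

```text
t: 2.7
position: [0.4703, -0.266, 0.1096]
eef_rot: [2.031, 2.396, 0.001]
contact_force: [0.5, 0.5, 0.7]
gripper_width: 0.088
gripper_force: 0.0
 shift [-0.19 -0.07 10.36] rot [0.  0.  0.4] | pos [ 0.4703 -0.266   0.1096] yaw 9.4 q7 0.93
```

View pics/hov.png

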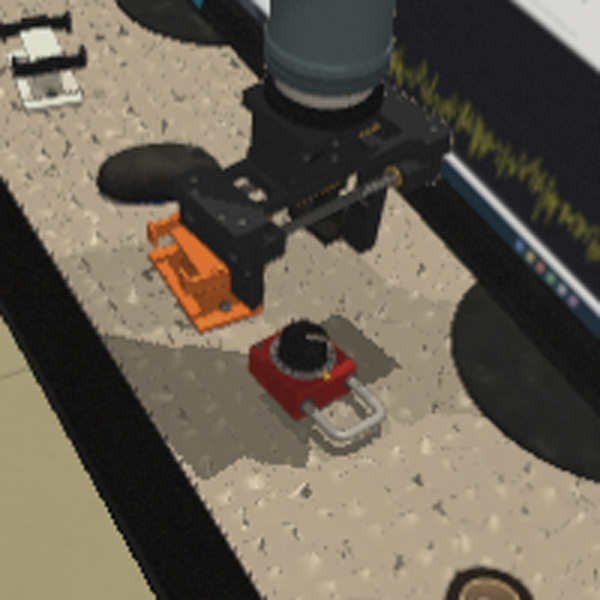

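The open fingers are above the padlock, straddling its flat sides, and the orange stand is clear of them. I go down and grip.

```bash
python3 -m jog '1 -0.2 0 5 0 0 0; 1 -0.2 0 8 0 0 0; 1 -0.2 0 9.5 0 0 0; 1 -0.2 0 10.3 0 0 0; 1 -0.2 0 10.3 0 0 0; -1 -0.2 0 10.3 0 0 0;-1 -0.2 0 10.3 0 0 0;-1 -0.2 0 10.3 0 0 0;-1 -0.2 0 10.3 0 0 0;-1 -0.2 0 10.3 0 0 0;-1 -0.2 0 10.3 0 0 0' 30; python3 go.py 470 -268 150 9
```

```text
t: 4.12
position: [0.4711, -0.2685, 0.0061]
eef_rot: [2.031, 2.395, 0.001]
contact_force: [3.6, 2.1, 4.6]
gripper_width: 0.0557
gripper_force: 30.0
 shift [  0.06  -0.08 -14.39] rot [0.1 0.  0.4] | pos [ 0.4711 -0.2685  0.0061] yaw 9.4 q7 1.02
```

```bash
python3 -m jog '-1 0 0 -4 0 0 0;-1 0 0 -8 0 0 0;-1 0 0 -11 0 0 0;-1 0 0 -14 0 0 0;-1 0 0 -14 0 0 0; -1 0 0 -14 0 0 0'; python3 go.py 443.5 165 146 -10
```

```text
t: 4.88
position: [0.4687, -0.2678, 0.144]
eef_rot: [-2.03, -2.393, 0.002]
contact_force: [0.1, -0.2, -6.5]
gripper_width: 0.0553
gripper_force: 30.0
 shift [43.12  4.57 -0.14] rot [-0.2 -0.1 19.4] | pos [ 0.4687 -0.2678  0.144 ] yaw 9.4 q7 0.91
```

```bash
python3 -m jog '-1 5 0.5 0 0 0 3;-1 10 1 0 0 0 6;-1 15 1.6 0 0 0 9;-1 20 2.2 0 0 0 12;-1 25 2.7 0 0 0 15;-1 30 3.3 0 0 0 18;-1 35 3.8 0 0 0 19.4;-1 39 4.2 0 0 0 19.4;-1 42 4.5 0 0 0 19.4;-1 43.1 4.6 0 0 0 19.4;-1 43.1 4.6 0 0 0 19.4;-1 43.1 4.6 0 0 0 19.4'; python3 go.py 443.5 165 90 -10
python3 - <<'E'
from h import *
c=img('scene');b=c['color'];cv2.imwrite('pics/hov2.png',cv2.resize(b[110:260,220:370],(600,600),interpolation=cv2.INTER_CUBIC))
c=img('top');cv2.imwrite('pics/t2.png',c['color'])
E
```

```text
t: 6.38
position: [0.4452, 0.1623, 0.1453]
eef_rot: [2.409, 2.016, -0.002]
contact_force: [0.0, 0.8, -5.4]
gripper_width: 0.0556
gripper_force: 30.0
 shift [ 0.24 -0.21  5.53] rot [-0.   0.1 -0.2] | pos [0.4452 0.1623 0.1453] yaw -10.2 q7 -0.28
```

View pics/hov2.png

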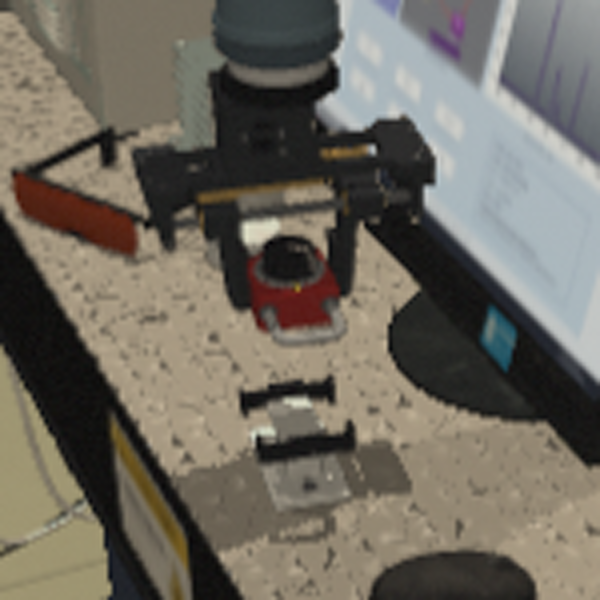

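The padlock hangs level over the saddle with its shackle to the right. I lower it to just above the lips and compare the two there.

```bash
python3 -m jog '-1 0.3 -0.2 4 0 0 0;-1 0.3 -0.2 7 0 0 0;-1 0.3 -0.2 8 0 0 0;-1 0.3 -0.2 8 0 0 0;-1 0.3 -0.2 8 0 0 0;-1 0.3 -0.2 8 0 0 0'; python3 go.py 443.5 165 64 -10
python3 - <<'E'
from h import *
c=img('scene');b=c['color'].copy()
a=cv2.resize(b[170:250,250:340],None,fx=7,fy=7,interpolation=cv2.INTER_CUBIC)
# predicted: saddle lip corners / padlock body corners at believed pose
def draw(P,col):
    for q in proj(c,P):
        p=tuple(np.int32((q-[250,170]+.5)*7)); cv2.drawMarker(a,p,col,0,14,1)
t=np.radians(80);X=np.array([np.cos(t),np.sin(t),0]);Y=np.array([-X[1],X[0],0])
S=np.array([.4435,.165,0]);z=np.array([0,0,1])
draw([S+X*x*.048+Y*y*.028 for x in(1,-1) for y in(1,-1)],(0,255,0))
p=ctrl.state()['position'];L=np.array([p[0],p[1],p[2]-.006])
draw([L+X*x*.030+Y*y*.028+z*.03 for x in(1,-1) for y in(1,-1)]+[L+z*.048,L-X*.068+z*.017],(255,0,255))
cv2.imwrite('pics/low.png',a)
E
```

```text
t: 7.22
position: [0.4446, 0.1678, 0.0666]
eef_rot: [2.407, 2.019, 0.003]
contact_force: [0.3, 1.0, -5.7]
gripper_width: 0.0555
gripper_force: 30.0
 shift [-0.29 -0.06  0.26] rot [ 0.1 -0.1 -0. ] | pos [0.4446 0.1678 0.0666] yaw -10.0 q7 -0.18
```

View pics/low.png

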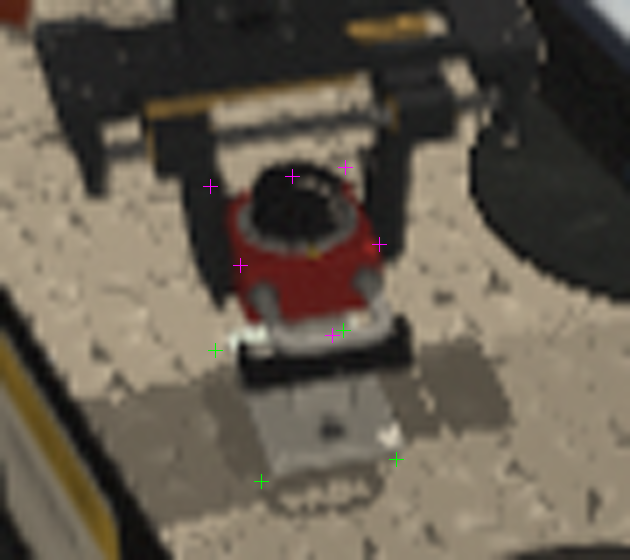

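The fingers hold the padlock just above the saddle. The crossbar at (335,332) matches its prediction, but the dial top at about (300,190) sits lower than predicted. I check numerically whether the padlock tilted in the grip, using the yellow mark and the red area before the grasp and now.

```bash
cat > chk.py <<'E'
from meas import *
def yel(im,x0,y0,w,h):
    u=up(im,x0,y0,w,h);hs=cv2.cvtColor(u,cv2.COLOR_BGR2HSV)
    m=(hs[...,0]>20)&(hs[...,0]<35)&(hs[...,1]>120)&(hs[...,2]>120)
    p=np.argwhere(m)[:,::-1]; return back(p.mean(0),x0,y0) if len(p) else None,len(p)
def redbb(im,x0,y0,w,h):
    u=up(im,x0,y0,w,h);b=big(redmask(u)).reshape(-1,2);k=lambda i:back(b[i],x0,y0).round(1)
    return [k(b[:,0].argmin()),k(b[:,0].argmax()),k(b[:,1].argmin()),k(b[:,1].argmax())]
def pad(c,L,yw,t=0):
    t_=np.radians(yw);X=np.array([np.cos(t_),np.sin(t_),0]);Y=np.array([-X[1],X[0],0]);Z=np.array([0,0,1.])
    L=np.array(L)
    f=lambda x,y,z:L+X*x*np.cos(t)+Y*y+Z*z+Z*x*np.sin(t)
    pts=dict(yel=f(-.0245,0,.03),FtL=f(-.03,.028,.03),FtR=f(-.03,-.028,.03),FbL=f(-.03,.028,0),FbR=f(-.03,-.028,0),BtL=f(.03,.028,.03),BtR=f(.03,-.028,.03),dial=f(0,0,.048),grip=f(-.068,0,.017))
    for k,v in zip(pts,proj(c,list(pts.values()))): print(k,v.round(1),end=' ')
    print()
def steel(im,x0,y0,w,h): pass
E
python3 - <<'E'
from chk import *
c=img('scene');T=img('top')
a=cv2.imread('pics/scene0.png');t=cv2.imread('pics/top0.png')
ys,yt=yel(a,345,292,80,60),yel(t,390,226,56,42);print('yel0',ys,yt,tri(c,ys[0],T,yt[0]))
print('red0',redbb(a,345,292,80,60));pad(c,[.4697,-.2685,0],99)
print('now yel',yel(c['color'],275,185,40,40),'red',redbb(c['color'],270,180,50,50))
p=ctrl.state()['position'];pad(c,[p[0],p[1],p[2]-.006],80);print(p)
E
```

```text
yel0 (array([387.99971719, 324.5783371 ]), 221) (array([421.65261628, 243.88517442]), 129) (array([ 0.47592915, -0.29644712,  0.03121506]), np.float64(0.0022420079795283255))
red0 [array([362.8, 319.6]), array([397.8, 321.3]), array([372.1, 310.3]), array([378.3, 339.2])]
yel [385.6 324.2] FtL [377.2 331.4] FtR [397.  320.3] FbL [376.2 340.7] FbR [395.7 329.6] BtL [359.8 314.2] BtR [379.2 304. ] dial [378.9 311.5] grip [398.5 341.2] 
now yel (None, 0) red [array([282.1, 201.4]), array([303.8, 206.3]), array([284.1, 197.9]), array([291.2, 214.9])]
yel [293.3 205. ] FtL [283.7 207.5] FtR [303.7 204.6] FbL [284.3 216.6] FbR [304.  213.6] BtL [279.5 196.3] BtR [298.8 193.5] dial [291.2 194.9] grip [297.  217.6] 
[0.44417293 0.16767939 0.06620683]
```

The offsets from prediction are the same before and after the grasp (about +1.5 px), so the padlock did not slip. I correct the position and lower it, watching the force.

```bash
python3 -m jog '-1 -0.23 0.1 0 0 0 0;-1 -0.23 0.1 0 0 0 0;-1 -0.23 0.1 0.4 0 0 0;-1 -0.23 0.1 0.8 0 0 0;-1 -0.23 0.1 1.0 0 0 0;-1 -0.23 0.1 1.0 0 0 0'; python3 go.py 445 165.4 46 -10
```

```text
t: 8.12
position: [0.4455, 0.1669, 0.0561]
eef_rot: [-2.405, -2.02, -0.005]
contact_force: [0.7, 5.4, 0.2]
gripper_width: 0.0554
gripper_force: 30.0
 shift [-0.16 -0.03  1.01] rot [ 0.1 -0.2  0. ] | pos [0.4455 0.1669 0.0561] yaw -10.0 q7 -0.16
```

```bash
python3 -m jog '-1 0.2 0 0 0 0 0;-1 0.25 0 0.2 0 0 0;-1 0.25 0 0.2 0 0 0;-1 0.25 0 0.4 0 0 0;-1 0.25 0 0.4 0 0 0'; python3 go.py 445 165.4 46 -10
```

```text
t: 8.75
position: [0.4458, 0.1686, 0.0522]
eef_rot: [-2.407, -2.019, -0.004]
contact_force: [0.9, 5.5, 4.2]
gripper_width: 0.0553
gripper_force: 30.0
 shift [-0.33 -0.03  0.62] rot [ 0.1 -0.1  0. ] | pos [0.4458 0.1686 0.0522] yaw -10.0 q7 -0.16
```

```bash
python3 -m jog '-1 0.2 0 0 0 0 0;-1 0.2 0 0 0 0 0;-1 0.2 0 0.2 0 0 0;-1 0.2 0 0.4 0 0 0;-1 0.2 0 0.4 0 0 0'; python3 go.py 445 165.4 46 -10
```

```text
t: 9.38
position: [0.446, 0.1689, 0.0475]
eef_rot: [2.407, 2.017, 0.001]
contact_force: [5.3, -0.7, -5.9]
gripper_width: 0.0558
gripper_force: 30.0
 shift [-0.36 -0.04  0.15] rot [ 0.1  0.  -0.1] | pos [0.446  0.1689 0.0475] yaw -10.1 q7 -0.16
```

```bash
python3 -m jog '-1 0 0.1 0 0 0 0;-1 0 0.1 0.1 0 0 0;-1 0 0.1 0.2 0 0 0;-1 0 0.1 0.25 0 0 0;-1 0 0.1 0.25 0 0 0'; python3 go.py 445 165.4 46 -10
```

```text
t: 10.0
position: [0.4459, 0.1682, 0.0459]
eef_rot: [-2.408, -2.017, 0.001]
contact_force: [-0.6, -4.9, 13.8]
gripper_width: 0.0557
gripper_force: 30.0
 shift [-0.3  -0.04 -0.01] rot [-0.   0.  -0.1] | pos [0.4459 0.1682 0.0459] yaw -10.1 q7 -0.16
```

It is seated: the underside is at about 40 mm and the vertical support is firm. I let go and go up.

```bash
python3 -m jog '-0.2 0 0 -0.1 0 0 0;0.7 0 0 -0.1 0 0 0;0.7 0 0 -0.1 0 0 0;0.7 0 0 -0.1 0 0 0;0.7 0 0 -0.1 0 0 0;0.7 0 0 -0.1 0 0 0;0.7 0 0 -3 0 0 0;0.7 0 0 -7 0 0 0;0.7 0 0 -10 0 0 0;0.7 0 0 -13 0 0 0;0.7 0 0 -13 0 0 0'; python3 go.py 446 168.5 76 -10
python3 - <<'E'
from h import *
c=img('scene');b=c['color'];A=cv2.resize(b[175:245,255:325],(560,560),interpolation=cv2.INTER_CUBIC)
cv2.imwrite('pics/seat.png',A);cv2.imwrite('pics/seat_raw.png',b)
from chk import *
print(yel(b,275,190,40,40));pad(c,[.446,.1685,.04],80)
E
```

```text
t: 11.38
position: [0.4474, 0.1699, 0.1769]
eef_rot: [2.407, 2.019, 0.006]
contact_force: [-0.0, 0.5, -0.2]
gripper_width: 0.0752
gripper_force: 0.0
 shift [-0.19 -0.14 10.08] rot [ 0.2 -0.2 -0. ] | pos [0.4474 0.1699 0.1769] yaw -10.0 q7 -0.32
(array([294.84375, 211.58125]), 20)
yel [294.1 210.8] FtL [284.6 213.4] FtR [304.4 210.4] FbL [285.2 222.3] FbR [304.6 219.2] BtL [280.4 202. ] BtR [299.5 199.2] dial [292.  200.7] grip [297.7 223.3]
```

View pics/seat.png

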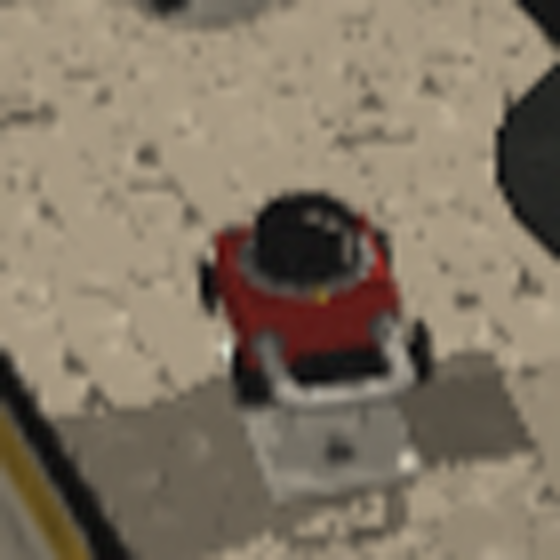

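The padlock is seated level between the lips with the shackle to the right, and the yellow mark is at (320,296) in the crop. The white pointer is at about (345,245) in the crop, counter-clockwise of the mark. Next I compute its angle.

```bash
cat > ptr.py <<'E'
from meas import *
def ptr(c,im,D,z,yw,rmax=15):
    D=np.array(D);uv0=proj(c,[[*D,z]])[0];x,y=np.int32(uv0)-10
    u=up(im,x,y,21,21);hs=cv2.cvtColor(u,cv2.COLOR_BGR2HSV)
    g=np.indices(u.shape[:2])[::-1].reshape(2,-1).T
    P=onz(c,back(g,x,y),z)[:,:2]-D;r=np.hypot(*P.T)*1000
    v=hs[...,2].reshape(-1).astype(float);s=r<rmax
    w=np.clip(v-np.percentile(v[s],75)-15,0,None)*s*(r>3);m=(w[:,None]*P).sum(0)/w.sum()
    a=np.degrees(np.arctan2(m[1],m[0]))-(yw+180);print('pointer',(m*1000).round(1),'angle',(a+180)%360-180,'v',np.percentile(v[s],[50,75,95,100]))
if __name__=='__main__':
    T=img('top');S=img('scene')
    ptr(T,cv2.imread('pics/top0.png'),[.4697,-.2685],.048,99)
    ptr(S,cv2.imread('pics/scene0.png'),[.4725,-.2700],.048,99,13)
    ptr(S,cv2.imread('pics/seat_raw.png'),[.448,.1675],.088,80,13)
E
python3 ptr.py
```

```text
pointer [ 7.5 -6. ] angle 42.277744567227614 v [ 34.  39.  90. 110.]
pointer [ 6.8 -4.2] angle 49.26049854168116 v [ 36.  38. 122. 157.]
pointer [4.7 6. ] angle 152.09054205160885 v [ 30.  56.  91. 123.]
```

```bash
python3 -m jog '0.3 -0.1 -0.1 5 0 0 0;0.3 -0.15 -0.15 8 0 0 0;0.3 -0.15 -0.15 9.8 0 0 0;0.3 -0.15 -0.15 10.3 0 0 0;0.3 -0.15 -0.15 10.3 0 0 0;0.3 -0.15 -0.15 10.3 0 0 0' 12; python3 go.py 446 168.3 73.5 -10
```

```text
t: 12.28
position: [0.4449, 0.1682, 0.0727]
eef_rot: [2.407, 2.019, 0.001]
contact_force: [-0.0, 0.2, 0.1]
gripper_width: 0.0573
gripper_force: 0.0
 shift [ 0.03  0.11 -0.08] rot [ 0. -0. -0.] | pos [0.4449 0.1682 0.0727] yaw -10.0 q7 -0.18
```

```bash
python3 -m jog '-1 0 0.1 -0.05 0 0 0;-1 0 0.1 -0.05 0 0 0;-1 0 0.1 -0.05 0 0 0;-1 0 0.1 -0.05 0 0 0;-1 0 0.1 -0.05 0 0 0;-1 0 0.1 -0.05 0 0 0' 12; python3 -c "
from h import *
s=ctrl.state();print(s['torque'].round(3),s['gripper_width'])"
```

```text
t: 13.02
position: [0.4459, 0.168, 0.073]
eef_rot: [2.407, 2.019, 0.001]
contact_force: [0.3, 0.1, 5.0]
gripper_width: 0.0336
gripper_force: 12.0
[-0.043 -0.014  0.055] 0.03364513869401089
```

```bash
T='from h import *
s=ctrl.state();print(s["torque"].round(3),s["contact_force"].round(1));import go;go.go(446,168.3,73,-56)'
python3 -m jog '-1 0 0 0 0 0 6;-1 0 0 0 0 0 12;-1 0 0 0 0 0 18;-1 0 0 0 0 0 24;-1 0 0 0 0 0 30;-1 0 0 0 0 0 30;-1 0 0 0 0 0 30'; python3 -c "$T"
python3 -m jog '-1 0 0 0 0 0 4;-1 0 0 0 0 0 4;-1 0 0 0 0 0 4'; python3 -c "$T"
python3 -m jog '-1 0 0 0 0 0 4;-1 0 0 0 0 0 4;-1 0 0 0 0 0 4'; python3 -c "$T"
```

```text
t: 13.9
position: [0.447, 0.1674, 0.0731]
eef_rot: [2.845, 1.329, 0.004]
contact_force: [4.4, -2.5, 1.7]
gripper_width: 0.0337
gripper_force: 12.0
[-0.584 -0.946  0.073] [ 4.4 -2.5  1.7]
 shift [ 0.   -0.13  0.  ] rot [ 0.1 -0.1 16.1] | pos [0.447  0.1674 0.0731] yaw -39.9 q7 -0.57
t: 14.28
position: [0.4471, 0.1673, 0.0731]
eef_rot: [2.89, 1.228, 0.004]
contact_force: [5.2, -3.2, 1.4]
gripper_width: 0.0338
gripper_force: 12.0
[-0.644 -1.146  0.008] [ 5.2 -3.2  1.4]
 shift [-0.01 -0.15  0.01] rot [ 0.1 -0.1 12.1] | pos [0.4471 0.1673 0.0731] yaw -43.9 q7 -0.62
t: 14.65
position: [0.4472, 0.1672, 0.0731]
eef_rot: [2.931, 1.127, 0.005]
contact_force: [5.4, -2.6, 2.4]
gripper_width: 0.0337
gripper_force: 12.0
[-0.695 -1.1   -0.014] [ 5.4 -2.6  2.4]
 shift [-0.01 -0.16  0.01] rot [ 0.2 -0.1  8.1] | pos [0.4472 0.1672 0.0731] yaw -47.9 q7 -0.68
```

```bash
cat > f.sh <<'E'
python3 -c 'from h import *
s=ctrl.state();print("TORQUE",s["torque"].round(3),s["contact_force"].round(1))'
E
python3 -m jog '-1 0 0 0 0 0 2.5;-1 0 0 0 0 0 2.5;-1 0 0 0 0 0 2.5'; sh f.sh
python3 -m jog '-1 0 0 0 0 0 2.5;-1 0 0 0 0 0 2.5;-1 0 0 0 0 0 2.5'; sh f.sh
python3 -m jog '-1 0 0 0 0 0 2.5;-1 0 0 0 0 0 2.5;-1 0 0 0 0 0 2.5'; sh f.sh
```

```text
t: 15.02
position: [0.4473, 0.1671, 0.0731]
eef_rot: [2.955, 1.062, 0.005]
contact_force: [6.1, -3.1, 1.9]
gripper_width: 0.0337
gripper_force: 12.0
TORQUE [-0.754 -1.161 -0.025] [ 6.1 -3.1  1.9]
t: 15.4
position: [0.4474, 0.167, 0.0731]
eef_rot: [2.977, 0.997, 0.005]
contact_force: [5.7, -2.3, 1.2]
gripper_width: 0.0333
gripper_force: 12.0
TORQUE [-0.771 -1.175 -0.127] [ 5.7 -2.3  1.2]
t: 15.78
position: [0.4474, 0.167, 0.0731]
eef_rot: [2.998, 0.932, 0.005]
contact_force: [5.6, -3.3, 0.7]
gripper_width: 0.0339
gripper_force: 12.0
TORQUE [-0.812 -1.177 -0.037] [ 5.6 -3.3  0.7]
```

```bash
python3 -m jog '0.1 0 0 0 0 0 0;0.3 0 0 0 0 0 0;0.3 0 0 0 0 0 0;0.3 0 0 -4 0 0 0;0.3 0 0 -8 0 0 0;0.3 0 0 -11 0 0 0;0.3 0 0 -11 0 0 0'; sh f.sh
python3 - <<'E'
from chk import *
c=img('scene');b=c['color'];a=cv2.imread('pics/seat_raw.png');cv2.imwrite('pics/dial_raw.png',b)
f=lambda i:cv2.resize(i[190:230,273:313],(400,400),interpolation=cv2.INTER_CUBIC)
cv2.imwrite('pics/dial.png',np.hstack([f(a),f(b)]))
print(yel(b,275,190,40,40),yel(a,275,190,40,40))
E
```

```text
t: 16.65
position: [0.4462, 0.1687, 0.1841]
eef_rot: [-2.999, -0.932, -0.005]
contact_force: [0.2, 0.1, -0.4]
gripper_width: 0.0575
gripper_force: 0.0
TORQUE [-0.081  0.166  0.014] [ 0.2  0.1 -0.4]
(array([294.73503521, 211.48327465]), 71) (array([294.84375, 211.58125]), 20)
```

View pics/dial.png

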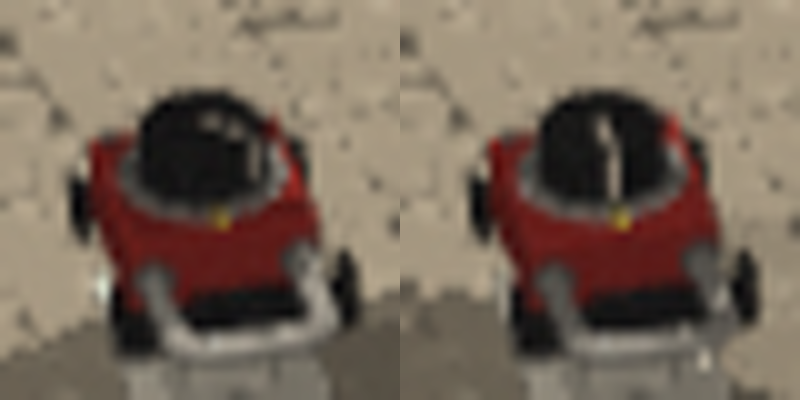

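The pointer now runs from (600,120) down the dial's front to (612,195) in the right-hand panel, next to the yellow mark at (622,218). The left panel shows it earlier, to the upper right. I check the residual angle numerically.

Run:
```python
from meas import *
c=img('scene');b=c['color']
x,y=283,196;u=up(b,x,y,22,18);hs=cv2.cvtColor(u,cv2.COLOR_BGR2HSV)
m=(hs[...,2]>90)&(hs[...,1]<110)
n,l,st,ce=cv2.connectedComponentsWithStats(m.astype(np.uint8))
for i in range(1,n):
    if st[i,4]>60: print(back(ce[i],x,y).round(2),st[i])
i=None
L=np.array([.446,.1685,.04])
d=lambda a,r,z:L+np.array([r*np.cos(a),r*np.sin(a),z])
print('mark',proj(c,[d(np.radians(260),.028,.03)]).round(2))
for t in(-15,-10,-5,0,5,10,15,25):
    a=np.radians(260+t);print(t,proj(c,[d(a,.008,.048),d(a,.017,.048),d(a,.017,.036)]).round(2).tolist())
```

```text
[294.45 199.15] [   0    0  176  126 8231]
[293.6  205.41] [ 78  48  18  63 504]
[300.23 205.31] [133  67  18  29 237]
[288.06 209.99] [ 14  92  76  38 613]
[297.65 210.06] [ 97 104  48  23 323]
mark [[294.38 211.49]]
-15 [[291.83, 202.3], [291.67, 204.06], [291.85, 207.69]]
-10 [[292.08, 202.29], [292.21, 204.04], [292.39, 207.67]]
-5 [[292.33, 202.27], [292.74, 204.01], [292.92, 207.63]]
0 [[292.58, 202.24], [293.27, 203.94], [293.44, 207.57]]
5 [[292.82, 202.2], [293.79, 203.85], [293.96, 207.48]]
10 [[293.06, 202.15], [294.29, 203.74], [294.46, 207.37]]
15 [[293.28, 202.09], [294.78, 203.6], [294.94, 207.23]]
25 [[293.71, 201.93], [295.68, 203.27], [295.84, 206.89]]
```

The pointer is within about 4° of the mark, so the dial is released. Next is the shackle: I turn the hand to close along the padlock's x and go above the crossbar.

```bash
python3 go.py 434.2 101.3 110 -100
```

```text
shift [-4.66  4.92  7.21] rot [-0.   0.1 44.5] | pos [0.4448 0.1682 0.1822] yaw -55.5 q7 -0.95
```

```bash
python3 -m jog '-0.62 -2.4 2.4 0 0 0 11;-0.62 -4.7 4.9 0 0 0 22;-0.62 -4.7 4.9 2 0 0 33;-0.62 -4.7 4.9 5 0 0 44.5;-0.62 -4.7 4.9 7 0 0 44.5;-0.62 -4.7 4.9 7 0 0 44.5;-0.62 -4.7 4.9 7 0 0 44.5' 30; python3 go.py 434.2 101.3 43 -100
```

```text
t: 17.62
position: [0.4344, 0.1006, 0.1128]
eef_rot: [3.129, -0.274, -0.001]
contact_force: [-0.5, -0.0, -0.6]
gripper_width: 0.0166
gripper_force: 0.0
 shift [-0.03 -0.07  6.98] rot [ 0.  0. -0.] | pos [0.4344 0.1006 0.1128] yaw -100.0 q7 -1.32
```

```bash
python3 -m jog '-0.62 0 -0.07 3 0 0 0;-0.62 0 -0.07 5 0 0 0;-0.62 0 -0.07 5.5 0 0 0;-0.62 0 -0.07 5.8 0 0 0;-0.62 0 -0.07 5.8 0 0 0'; python3 go.py 434.2 101.3 43 -100
python3 -c "
from h import *
c=img('scene');b=c['color'];cv2.imwrite('pics/sh.png',cv2.resize(b[180:250,265:335],(560,560),interpolation=cv2.INTER_CUBIC))"
```

```text
t: 18.25
position: [0.435, 0.1017, 0.0553]
eef_rot: [-3.129, 0.274, -0.002]
contact_force: [0.0, -0.0, -0.5]
gripper_width: 0.0167
gripper_force: 0.0
 shift [-0.08  0.06  1.23] rot [-0.  -0.1 -0. ] | pos [0.435  0.1017 0.0553] yaw -100.0 q7 -1.22
```

View pics/sh.png

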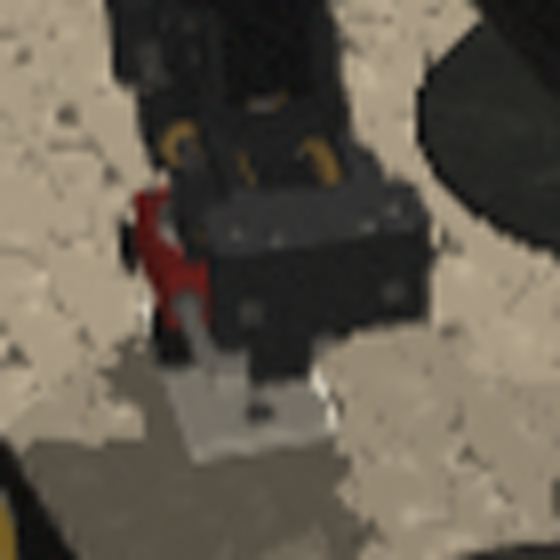

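The fingers straddle the crossbar without touching it; the outer finger is at (275,360) in the crop, over the foot. I go down, then close.

```bash
python3 -m jog '-0.62 -0.05 0.05 0.5 0 0 0;-0.62 -0.05 0.05 1.0 0 0 0;-0.62 -0.05 0.05 1.2 0 0 0;-0.62 -0.05 0.05 1.2 0 0 0'; python3 -m jog '-1 0 0 0 0 0 0;-1 0 0 0 0 0 0;-1 0 0 0 0 0 0;-1 0 0 0 0 0 0' 30; sh f.sh;python3 go.py 434.2 101.3 43 -100
```

```text
t: 18.8
position: [0.434, 0.1011, 0.0426]
eef_rot: [3.129, -0.275, -0.0]
contact_force: [0.5, -0.4, 0.3]
gripper_width: 0.0169
gripper_force: 0.0
t: 19.3
position: [0.4339, 0.1009, 0.0427]
eef_rot: [3.129, -0.275, -0.0]
contact_force: [-0.7, -3.1, -1.1]
gripper_width: 0.0068
gripper_force: 30.0
TORQUE [-0.517  0.231 -0.059] [-0.7 -3.1 -1.1]
 shift [ 0.02 -0.04 -0.03] rot [ 0.  0. -0.] | pos [0.4339 0.1009 0.0427] yaw -100.0 q7 -1.19
```

```bash
python3 -m jog '-1 0 0.2 0 0 0 0;-1 0 0.4 0 0 0 0;-1 0 0.6 0 0 0 0;-1 0 0.6 0 0 0 0'; sh f.sh; python3 -m jog '-1 0 0.2 0 0 0 0;-1 0 0.4 0 0 0 0;-1 0 0.6 0 0 0 0;-1 0 0.6 0 0 0 0;-1 0 0.6 0 0 0 0'; sh f.sh;python3 go.py 434.2 101.3 43 -100
```

```text
t: 19.8
position: [0.4331, 0.0957, 0.0428]
eef_rot: [-3.129, 0.274, -0.0]
contact_force: [1.5, 3.8, -2.1]
gripper_width: 0.0067
gripper_force: 30.0
TORQUE [ 0.75  -0.01   0.016] [ 1.5  3.8 -2.1]
t: 20.42
position: [0.432, 0.0892, 0.0427]
eef_rot: [3.129, -0.275, 0.0]
contact_force: [0.2, 4.1, -1.1]
gripper_width: 0.0071
gripper_force: 30.0
TORQUE [ 0.814 -0.028  0.058] [ 0.2  4.1 -1.1]
 shift [ 0.01 -1.23 -0.03] rot [ 0. -0. -0.] | pos [0.432  0.0892 0.0427] yaw -100.0 q7 -1.16
```

```bash
python3 -m jog '-1 0 0.1 0 0 0 0;-1 0 0.2 0 0 0 0;-1 0 0.2 0 0 0 0;-1 0 0.2 0 0 0 0'; sh f.sh; python3 -m jog '-1 0 0.05 0 0 0 0;-1 0 0.1 0 0 0 0;-1 0 0.1 0 0 0 0;-1 0 0.1 0 0 0 0'; sh f.sh;python3 go.py 434.2 101.3 43 -100
```

```text
t: 20.92
position: [0.4316, 0.0874, 0.0427]
eef_rot: [3.13, -0.275, 0.0]
contact_force: [1.1, 4.8, -1.1]
gripper_width: 0.0068
gripper_force: 30.0
TORQUE [ 0.927 -0.024 -0.01 ] [ 1.1  4.8 -1.1]
t: 21.42
position: [0.4314, 0.0864, 0.0427]
eef_rot: [-3.13, 0.275, -0.0]
contact_force: [1.0, 4.5, -0.9]
gripper_width: 0.0063
gripper_force: 30.0
TORQUE [ 1.003 -0.106 -0.014] [ 1.   4.5 -0.9]
 shift [ 0.01 -1.51 -0.03] rot [-0. -0. -0.] | pos [0.4314 0.0864 0.0427] yaw -100.0 q7 -1.15
```

```bash
for i in 1; do python3 -m jog '-1 0 0.05 0 0 0 0;-1 0 0.1 0 0 0 0;-1 0 0.1 0 0 0 0'; sh f.sh; done; python3 -m jog '-1 0 0.05 0 0 0 0;-1 0 0.1 0 0 0 0;-1 0 0.1 0 0 0 0'; sh f.sh
python3 - <<'E'
from chk import *
c=img('scene');b=c['color'];print(yel(b,270,185,45,45),redbb(b,270,190,30,35));a=cv2.imread('pics/dial_raw.png');print(redbb(a,270,190,30,35))
E
```

```text
t: 21.8
position: [0.4313, 0.0855, 0.0427]
eef_rot: [-3.13, 0.274, -0.0]
contact_force: [1.1, 5.6, -2.1]
gripper_width: 0.0068
gripper_force: 30.0
TORQUE [ 0.996 -0.106 -0.044] [ 1.1  5.6 -2.1]
t: 22.18
position: [0.4311, 0.0845, 0.0427]
eef_rot: [-3.129, 0.274, -0.0]
contact_force: [1.1, 4.8, -1.6]
gripper_width: 0.0069
gripper_force: 30.0
TORQUE [ 0.928 -0.108 -0.022] [ 1.1  4.8 -1.6]
(None, 0) [array([281.7, 207.7]), array([287.1, 215.7]), array([282.1, 203.9]), array([285.3, 218.3])]
[array([281.6, 204.2]), array([299.4, 217.7]), array([284.8, 203.6]), array([285.9, 220.4])]
```

```bash
python3 -m jog '-1 0 0.05 0 0 0 0;-1 0 0.1 0 0 0 0;-1 0 0.1 0 0 0 0'|sed -n '2p;4p'; sh f.sh;  python3 -m jog '-1 0 0.05 0 0 0 0;-1 0 0.1 0 0 0 0;-1 0 0.1 0 0 0 0'|sed -n '2p;4p'; sh f.sh
python3 - <<'E'
from chk import *
c=img('scene');b=c['color'];a=cv2.imread('pics/dial_raw.png')
f=lambda i:cv2.resize(i[190:240,268:318],(400,400),interpolation=cv2.INTER_CUBIC)
cv2.imwrite('pics/fin.png',np.hstack([f(a),f(b)]))
E
```

```text
position: [0.431, 0.0838, 0.0427]
contact_force: [0.6, 5.7, -0.7]
TORQUE [ 1.159 -0.203 -0.007] [ 0.6  5.7 -0.7]
position: [0.431, 0.0838, 0.0428]
contact_force: [1.2, 8.5, -2.2]
TORQUE [ 1.69  -0.196  0.015] [ 1.2  8.5 -2.2]
```

View pics/fin.png

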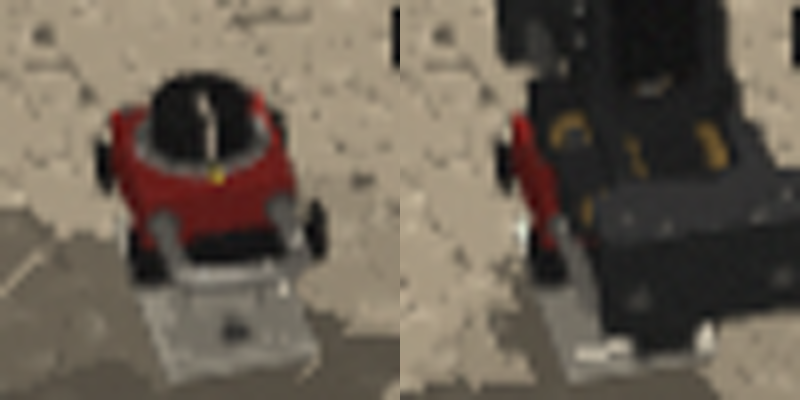

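The padlock is still between the lips. The shackle hit its end stop (TCP stopped at y = 0.0838, force rose to 8.5 N). I ease back half a millimetre and hand in.

```bash
python3 -m jog '-1 0 -0.06 0 0 0 0;-1 0 -0.06 0 0 0 0;-1 0 -0.06 0 0 0 0;-1 0 -0.06 0 0 0 0'; python3 -c "
from plant import ctrl
print(ctrl.finish_job())"
```

```text
t: 23.52
position: [0.431, 0.0838, 0.0427]
eef_rot: [-3.129, 0.273, -0.0]
contact_force: [1.5, 6.8, -1.8]
gripper_width: 0.0068
gripper_force: 30.0
the job is handed in; nothing more can be done
None
```

I handed the job in at 23.5 s with the padlock seated shackle-right, the dial at the yellow mark (within about 4° by camera), and the shackle gripped at its end stop; no verdict came back.

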